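Shim a rocking serving board level

TASK

The wooden board with the honey jar on it leans and rocks because its foot at the robot's near right corner sits too high. Take the yellow wedge by its black grip and slide it, thin end first and flat on the worktop, under that foot until the board no longer leans or rocks and the foot bears firmly on the wedge, then let go. Feel for it and push gently: stop before the board is shoved along the worktop, keep the jar standing, and leave the mug and the tea box where they are.

Things in the scene. Friction and masses are not known exactly. Their poses are not given: they have to be found in the camera images.
- board: Loose wooden serving board, 200 (x) x 270 (y) x 28 mm, 1.8 kg, top 48 mm above the feet's bottoms, on four black rubber dome feet at x = +-70, y = +-105 mm. Origin below the middle at the feet's bottoms; z vertical when level. The foot at (-70, -105), near right, sits 4 to 8 mm too high, so the board leans there. The opposite foot (70, 105) hangs clear; it is worn, its length unknown by +-2 mm.
- short_foot_bottom (a point): Lowest point of the too high foot, a stuck dome 48 mm wide, rounded below, 30 mm in from both board edges; on the worktop at the start. Axes as the board's. It bears 0.5 to 2 N while the board leans; once the opposite foot is down (within 1.3 degrees of level) it must carry over 4 N. Pushing the wedge takes 1 to 8 N leaning, about 7 N more when firm; then the board only slides.
- wedge: Loose yellow plastic wedge, 108 mm long (x), 40 mm wide (y), 70 g, flat on the worktop, thin end roughly to the left (+y). Origin mid-length on the underside. Thin end at x = +54 mm, 1.5 mm thick; the top rises evenly 1 in 5 over 80 mm to 17 mm at x = -26 mm; the level part behind carries an upright black grip.
- wedge_grip (a point): Middle of the wedge's upright black grip, 44 mm above the underside, 40 mm behind the wedge's origin. The grip is 26 mm long (wedge x), 16 mm thick (wedge y, take it across this) and stands from 17 to 64 mm above the underside; the yellow shoulder below it, 40 mm wide, is 17 mm high. Axes as the wedge's.
- wedge_tip (a point): Middle of the wedge's thin edge, on the underside, 54 mm ahead of its origin.
- jar_centre (a point): Honey jar with a grey lid, 71 mm diameter, 110 mm tall, about 0.45 kg, standing loose on the board toward the short foot; half-way up. Bystander, stays on the board.
- mug_centre (a point): Spotted mug, 92 x 127 x 93 mm, loose on the worktop; half-way up. Bystander.
- tea_box_centre (a point): Tea box, 71 x 126 x 76 mm, loose on the worktop; half-way up. Bystander.
Mind the look-alikes: they are no part of the job. Leave any purple look-alike of the part that bears jar_centre alone.

How it is judged:
On the way:
1. the wedge's thin end is under the short foot, the board still leaning (horizontal distance between wedge_tip and short_foot_bottom below 0.025 m and angle between board's own z axis and vertical above 0.03 rad).
At the end, for the whole second after the job is handed in: The board is level within 0.025 rad (1.4 degrees) and at rest, the wedge lies flat within 0.05 rad with the short foot bearing on it (more than 4 N, within 18 mm of its centre line), the jar upright on the board (angle between board's own z axis and vertical below 0.025 rad and contact force between wedge and board above 4 N and y of short_foot_bottom in the frame of wedge between -0.018 and 0.018 m and angle between each of wedge, jar_centre's own z axis and vertical below 0.05 rad and linear speed of board below 0.01 m/s); the robot touches nothing.
It fails at once if the board is shoved more than 5 mm from its start (distance of board from where it was at the start of the episode above 0.005 m).
It fails at once if the wedge is forced against the board with more than 20 N (contact force between wedge and board above 20 N).
It fails at once if the robot pushes or lifts the board itself (contact force between any of the fingers, the arm and board above 3 N).
It fails at once if the jar is tipped or slides off (angle between jar_centre's own z axis and vertical above 0.25 rad or height (world z) of jar_centre below 0.08 m).
It fails at once if the mug or the tea box is moved more than 20 mm (distance of any of mug_centre, tea_box_centre from where it was at the start of the episode above 0.02 m).
It also fails if it takes over 61 s, if anything falls off the work surface, if the arm or the gripper's body presses on something with over 40 N, if the wrist force passes 120 N, or if a joint passes its speed limit or range.

ROBOT

A 7-joint arm with a two-finger parallel gripper is mounted at the origin on a cart in front of the work surface, level with it; the furniture and walls round the work are solid. World frame = base frame: x ahead of the robot, y to its left, z up, the work surface at z = 0. Lengths are in m, angles in rad, forces in N, time in s.
With the tool pointing down it reaches from about 0.4 to 0.85 m from the base axis. Payload 4.5 kg.
Tool frame: the origin (TCP) lies on the centre line of the jaws, within the pads' length; the fingertips stand 11 mm ahead of it and the grasp point (between the pads) lies 8 mm behind it; z points along the fingers, y is the line along which they close (so a half turn about z gives the same grasp; the last joint's range is limited). The gripper opens to 88 mm and grips with 3 to 60 N. Pads are 18 mm wide; open, the fingers measure 123 mm over their backs; the gripper's body (75 mm by 187 mm) begins 45 mm behind the grasp point.
Start: joints at [1.283, 0.689, -0.195, 1.565, 0.157, 0.902, -0.215], TCP at [0.198, -0.593, 0.25] pointing down, gripper open.
Joint ranges: [-3.01, 3.01], [-0.46, 2.08], [-1.47, 1.51], [0.13, 2.56], [-1, 4.14], [0.04, 2.09], [-2.66, 2.66]. Speed limits (rad/s): [2.57, 2.57, 3.14, 3.14, 3.14, 3.14, 3.14].

INTERFACE

Orientations are given as a unit quaternion [x, y, z, w].
In Python, from plant import * gives the robot as it stands. The module is installed in compiled form; this text tells all that it offers.
- The arm moves only by the tool send_rows, never from a script. Its argument "motion" is a list of rows, each an object of numbers: "x", "y", "z": the shift along the tool's x, y, z in cm; "rx", "ry", "rz": the turn, a rotation vector about the tool's x, y, z in rad; "jaw": the finger opening in cm, from 0 to 8.81. In form: [{"x": .., "y": .., "z": .., "rx": .., "ry": .., "rz": .., "jaw": ..}, ...]. A call has exactly 5 rows; each row shifts and turns the commanded pose from where the row before left it, along the tool's axes as they then stand; what a row does not reach is not made up. A row lasts 1/10 s, in which the tool goes at most 50 mm and 8.59 degrees, less where a joint would pass 70% of its speed; a pose out of reach is approached as far as the arm can. A call is refused whole if a number of a shift passes 5 or a number of a turn 0.15, either way. A call with a gripper value outside its range is refused whole. The fingers move at their own pace and stop on an object; "grip_force" is the grip in N (left out, the last holds). Time passes only in rows, so rows that do not move let the fingers close, or fill a call up. It gives the time, the measured TCP pose, the force, the opening and the grip force at its end, in the units of the state.
- get_state(): the state, without advancing time (a new reading comes with each control period).
- snapshot(name): name is "scene" or "top"; returns a dict with "img" (420x560x3 uint8, red, green, blue), "vertical_fov" (degrees; the focal length in pixels is half the picture's height over the tangent of half this angle, whatever the lens; pixels are square), "cx", "cy" (the principal point, pixels), "extrinsics" (4x4, takes a point from camera to world coordinates). Camera axes: x right, y up, looking along -z (the intrinsics and any distortion apply to the point x, -y, -z); pixel columns grow to the right and rows downward; lengths in m; the calibration is good to about 2 mm. A picture is of the moment at which its call begins. There is no depth.
- finish_job(): hands the job in; it is judged then, once.
The state is a dict: "clock": time; "q": joint angles; "qd": joint speeds; "joint_torque": joint torques, N m; "tool_pos": TCP position; "eef_rot": TCP orientation; "contact_force": force on the tool from outside, world axes, zero at the start; "moment": the same for the moment, N m; "opening": opening from 0.0 (shut) to 1.0 (fully open); "finger_force": force on a finger pad.
Only numpy, scipy, OpenCV 4.12 (cv2) and the standard library are available. Lean on these libraries where they do the work, as an engineer would, in place of code of your own. Each camera call takes 0.05 s, during which the arm holds its last target. There are 200 camera calls.

## Working session

There is one attempt and no reset: what is moved stays moved. The work goes in short steps, Python scripts to look and compute and a tool call to move; the robot and the scene stay as the last step left them, time stands still between calls to the robot, and variables do not carry over. Pictures are saved under pics/ and viewed, at most 10 in all, crops included, and the job is handed in when it is done.

Besides the shell and the picture viewer there is one more tool, called after "Call:" by a JSON object that holds its "fn" and its "kwargs", one argument or row to a line. send_rows: Moves the arm, as the interface text tells. Its arguments: {"type":"object","properties":{"motion":{"type":"array"},"grip_force":{"type":"number"}},"required":["motion"]}

```bash
mkdir -p pics
cat > h.py <<'E'
from plant import *
import numpy as np, cv2
def ray(s,u,v):
    H=s["img"].shape[0]; f=H/2/np.tan(np.radians(s["vertical_fov"])/2)
    T=np.array(s["extrinsics"]); d=T[:3,:3]@np.array([(u-s["cx"])/f,-(v-s["cy"])/f,-1.]); return T[:3,3],d
def onz(s,u,v,z):
    o,d=ray(s,u,v); return o+d*(z-o[2])/d[2]
def proj(s,p):
    H=s["img"].shape[0]; f=H/2/np.tan(np.radians(s["vertical_fov"])/2)
    T=np.array(s["extrinsics"]); c=T[:3,:3].T@(np.array(p)-T[:3,3]); return s["cx"]+f*c[0]/-c[2], s["cy"]-f*c[1]/-c[2]
def save(s,n): cv2.imwrite(f"pics/{n}.png",s["img"][:,:,::-1])
E
python3 - <<'E'
from h import *
for n in("scene","top"):
    s=snapshot(n); save(s,n+"0"); print(n,s.keys(),s["vertical_fov"],s["cx"],s["cy"],np.round(s["extrinsics"],3).tolist())
    np.save(n+"0.npy",s,allow_pickle=True)
print(get_state())
E
```

```text
scene dict_keys(['img', 'vertical_fov', 'cx', 'cy', 'extrinsics']) 44.685715155088374 280.779039326659 211.59347217329122 [[0.991, -0.089, 0.1, 0.58], [0.133, 0.545, -0.828, -0.882], [0.019, 0.834, 0.551, 0.699], [0.0, 0.0, 0.0, 1.0]]
top dict_keys(['img', 'vertical_fov', 'cx', 'cy', 'extrinsics']) 46.15312884878047 275.5227344981527 205.9968301416156 [[-0.028, 0.987, -0.157, 0.317], [-1.0, -0.03, -0.007, 0.027], [-0.011, 0.157, 0.988, 1.175], [0.0, 0.0, 0.0, 1.0]]
{'clock': 0.1, 'q': array([ 1.28280345,  0.68988738, -0.19450198,  1.56622076,  0.15733674,
        0.90250514, -0.21509482]), 'qd': array([ 1.73595525e-04, -1.95735551e-03,  2.68390328e-04, -3.32622592e-03,
        1.05090523e-03, -8.46617749e-07,  1.20617295e-04]), 'joint_torque': array([-1.80892101e-03, -5.28497207e+01, -1.27093915e+00, -1.53836471e+01,
       -5.25173976e-02,  2.02609241e-03,  5.95836877e-05]), 'tool_pos': array([ 0.19743875, -0.59242602,  0.24900285]), 'eef_rot': array([ 9.87076696e-01,  1.60246478e-01, -2.08751470e-04, -7.86609756e-04]), 'contact_force': array([ 0.32635315, -0.52596108,  1.13140136]), 'moment': array([ 0.01872073,  0.01198464, -0.03341429]), 'finger_force': 0.0, 'opening': 0.9975108540156201}
```

View pics/scene0.png

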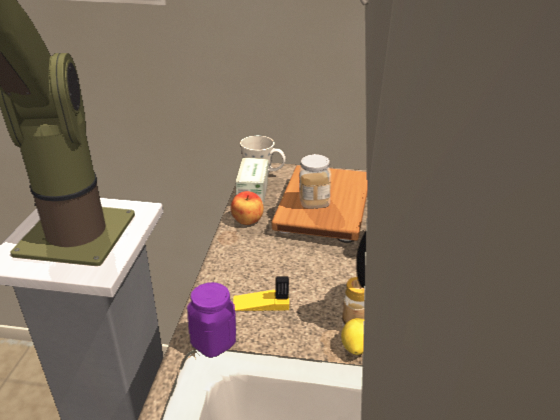

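View pics/top0.png

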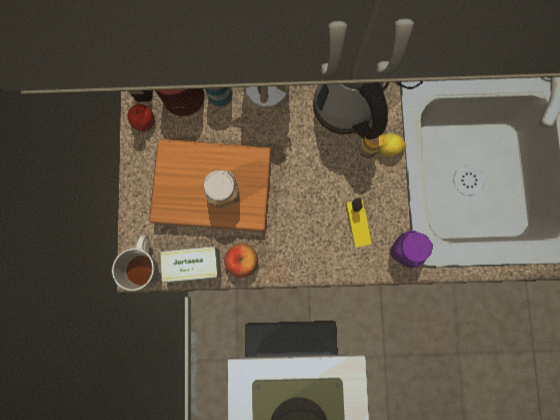

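Both views show the scene. In the top view (x up, y left) the board spans about (152,141)–(270,229), with its near-right corner near (266,229). The wedge runs from its black grip at (356,204) to its thin end at (363,245), so it points toward -x and needs about a quarter turn. The jar is at (220,187), the apple at (240,260) and the purple look-alike at (412,249).

Run:
```python
from h import *
from scipy.spatial.transform import Rotation as R
s=np.load("top0.npy",allow_pickle=True).item(); c=np.load("scene0.npy",allow_pickle=True).item()
hsv=cv2.cvtColor(s["img"],cv2.COLOR_RGB2HSV)
def big(m,box):
    z=np.zeros_like(m); x0,y0,x1,y1=box; z[y0:y1,x0:x1]=m[y0:y1,x0:x1]
    cs,_=cv2.findContours(z,cv2.RETR_EXTERNAL,cv2.CHAIN_APPROX_NONE); return max(cs,key=cv2.contourArea)
b=big(cv2.inRange(hsv,(3,130,60),(18,255,255)),(140,130,290,240))
h=cv2.convexHull(b); q=cv2.approxPolyN(h,4)[0] if hasattr(cv2,"approxPolyN") else cv2.approxPolyDP(h,6,True)[:,0]
print("board quad",q.tolist(),cv2.contourArea(b))
for p in q: print(p,[np.round(onz(s,*p,z)[:2],4).tolist() for z in(.04,.048,.056)])
for S,n,box in((s,"top",(330,190,390,260)),(c,"scene",(225,270,295,320))):
    hv=cv2.cvtColor(S["img"],cv2.COLOR_RGB2HSV)
    y=big(cv2.inRange(hv,(20,150,80),(35,255,255)),box); k=big(cv2.inRange(S["img"],(0,0,0),(50,50,50)),box)
    print(n,"yellow",cv2.boxPoints(cv2.minAreaRect(y)).round(1).tolist(),"hull",cv2.approxPolyDP(cv2.convexHull(y),1.5,True)[:,0].tolist())
    print(" black",cv2.boundingRect(k),cv2.minAreaRect(k))
big_=lambda S,b,f:cv2.resize(S["img"][b[1]:b[3],b[0]:b[2]],None,fx=f,fy=f,interpolation=cv2.INTER_CUBIC)
A=big_(s,(335,185,385,260),8); B=big_(c,(220,265,300,325),5)
cv2.imwrite("pics/crop0.png",np.hstack([cv2.copyMakeBorder(x,0,600-x.shape[0],0,0,cv2.BORDER_CONSTANT) for x in(A,B)])[:,:800,::-1])
st=get_state(); print(R.from_quat(st["eef_rot"]).as_matrix().round(3))
```

```text
board quad [[271, 147], [265, 231], [149, 222], [158, 137]] 9514.0
[271 147] [[0.6395, 0.0417], [0.6372, 0.0416], [0.635, 0.0415]]
[265 231] [[0.4394, 0.061], [0.4385, 0.0608], [0.4376, 0.0605]]
[149 222] [[0.4684, 0.3304], [0.4673, 0.3283], [0.4662, 0.3262]]
[158 137] [[0.6727, 0.3113], [0.6702, 0.3093], [0.6677, 0.3073]]
top yellow [[345.1000061035156, 202.3000030517578], [362.29998779296875, 198.60000610351562], [371.79998779296875, 243.1999969482422], [354.6000061035156, 246.89999389648438]] hull [[362, 200], [371, 243], [355, 246], [346, 203]]
 black (353, 199, 9, 12) ((356.558837890625, 204.7353515625), (10.429031372070312, 8.00367546081543), 75.96376037597656)
scene yellow [[233.0, 290.0], [288.0, 290.0], [288.0, 310.0], [233.0, 310.0]] hull [[288, 297], [288, 309], [236, 310], [233, 301], [234, 296], [275, 290]]
 black (276, 277, 12, 22) ((281.5, 287.5), (21.0, 11.0), 90.0)
[[ 0.949  0.316 -0.001]
 [ 0.316 -0.949  0.001]
 [-0.    -0.002 -1.   ]]
```

View pics/crop0.png

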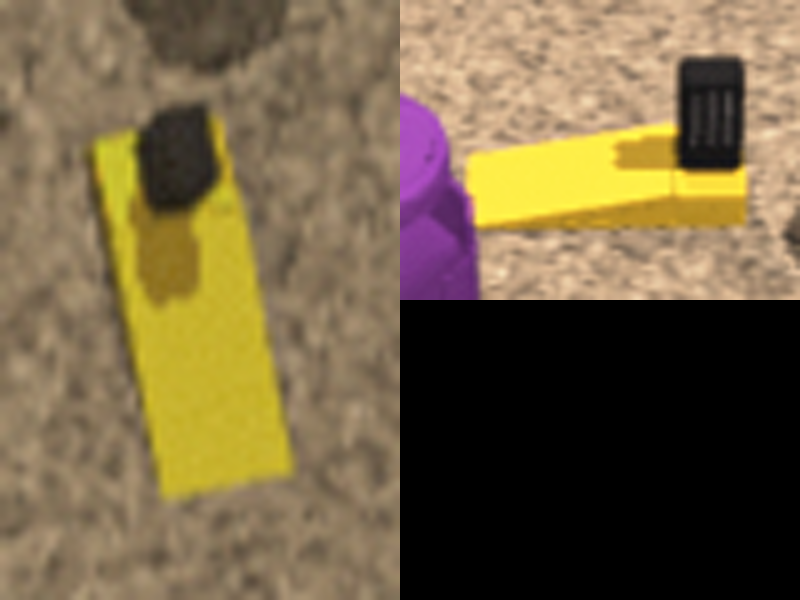

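The crop confirms it: the thin end is at the bottom of the top view (toward -x) and the grip is at the far end.

```bash
cat >> h.py <<'E'
from scipy.spatial.transform import Rotation as R
def plan(xy,z,ang):
    "shift in tool axes (cm) and rz to reach xy,z with tool x at ang (rad)"
    st=get_state(); M=R.from_quat(st["eef_rot"]).as_matrix(); p=st["tool_pos"]
    a=np.arctan2(M[1,0],M[0,0]); print("t",st["clock"],"tcp",p.round(4),"xang",round(np.degrees(a),2),"tilt",M[:,2].round(4),"open",round(st["opening"]*88.1,1),"ff",round(st["finger_force"],1),"F",st["contact_force"].round(2),"q",st["q"].round(2))
    d=np.array([xy[0],xy[1],z])-p
    print("world d cm",(d*100).round(2),"tool d cm",(M.T@d*100).round(2),"rz",round(-(((ang-a)+np.pi)%(2*np.pi)-np.pi),3))
E
python3 - <<'E'
from h import *
s=np.load("top0.npy",allow_pickle=True).item()
r=(onz(s,345.1,202.3,.017)+onz(s,362.3,198.6,.017))/2; f=(onz(s,371.8,243.2,.001)+onz(s,354.6,246.9,.001))/2
h=f-r; a=np.arctan2(h[1],h[0]); print("rear",r,"front",f,"len",np.hypot(*h[:2]),"ang",np.degrees(a))
m=(r+f)[:2]/2; u=np.array([np.cos(a),np.sin(a)]); g=m-.04*u; print("grip from yellow",g)
print("grip top from black", onz(s,356.5,203.5,.064)[:2], "px pred", proj(s,[*g,.064]),proj(s,[*g,.017]))
c=np.load("scene0.npy",allow_pickle=True).item(); print("scene pred",proj(c,[*g,.064]),proj(c,[*g,.017]))
plan(g,.036,a)
E
```

```text
rear [ 0.50861101 -0.1511697   0.017     ] front [ 0.40313518 -0.17045823  0.001     ] len 0.10722498632270985 ang -169.63674330094733
grip from yellow [ 0.49522058 -0.15361843]
grip top from black [ 0.49358329 -0.1499269 ] px pred (np.float64(358.0805622995725), np.float64(202.74381280323223)) (np.float64(355.03481686747483), np.float64(205.97378023520136))
scene pred (np.float64(281.2677369285045), np.float64(278.4145093578395)) (np.float64(280.79560318433835), np.float64(296.9395540895241))
t 0.1 tcp [ 0.1974 -0.5924  0.249 ] xang 18.44 tilt [-7.0e-04  1.5e-03 -1.0e+00] open 87.9 ff 0.0 F [ 0.33 -0.53  1.13] q [ 1.28  0.69 -0.19  1.57  0.16  0.9  -0.22]
world d cm [ 29.78  43.88 -21.3 ] tool d cm [ 42.13 -32.17  21.35] rz -3.001
```

Call:
{"fn": "send_rows", "kwargs": {
  "motion": [
    {"x": 3.8, "y": -2.9},
    {"x": 3.8, "y": -2.9},
    {"x": 3.8, "y": -2.9},
    {"x": 3.8, "y": -2.9},
    {"x": 3.8, "y": -2.9}
  ],
  "grip_force": 40
}}

```text
schema error: expected keys x, y, z, rx, ry, rz, jaw
```

Call:
{"fn": "send_rows", "kwargs": {
  "motion": [
    {"x": 3.8, "y": -2.9},
    {"x": 3.8, "y": -2.9},
    {"x": 3.8, "y": -2.9},
    {"x": 3.8, "y": -2.9},
    {"x": 3.8, "y": -2.9}
  ]
}}

```text
schema error: expected keys x, y, z, rx, ry, rz, jaw
```

Call:
{"fn": "send_rows", "kwargs": {
  "motion": [
    {"x": 3.8, "y": -2.9},
    {"rz": -0.15},
    {"rz": -0.15},
    {"rz": -0.15},
    {"rz": -0.15}
  ]
}}

```text
schema error: expected keys x, y, z, rx, ry, rz, jaw
```

Call:
{"fn": "send_rows", "kwargs": {
  "motion": [
    {"rz": -0.15},
    {"rz": -0.15},
    {"rz": -0.15},
    {"rz": -0.15},
    {"rz": -0.15}
  ]
}}

```text
schema error: expected keys x, y, z, rx, ry, rz, jaw
```

```bash
python3 -c "
from h import *
plan((.495,-.153),.036,np.radians(-169.64))"
```

```text
t 0.1 tcp [ 0.1974 -0.5924  0.249 ] xang 18.44 tilt [-7.0e-04  1.5e-03 -1.0e+00] open 87.9 ff 0.0 F [ 0.33 -0.53  1.13] q [ 1.28  0.69 -0.19  1.57  0.16  0.9  -0.22]
world d cm [ 29.76  43.94 -21.3 ] tool d cm [ 42.13 -32.24  21.35] rz -3.001
```

Call:
{"fn": "send_rows", "kwargs": {
  "motion": [
    {"x": 3.8, "y": -2.9, "z": 0, "rx": 0, "ry": 0, "rz": 0, "jaw": 6},
    {"x": 3.8, "y": -2.9, "z": 0, "rx": 0, "ry": 0, "rz": 0, "jaw": 6},
    {"x": 3.8, "y": -2.9, "z": 0, "rx": 0, "ry": 0, "rz": 0, "jaw": 6},
    {"x": 3.8, "y": -2.9, "z": 0, "rx": 0, "ry": 0, "rz": 0, "jaw": 6},
    {"x": 3.8, "y": -2.9, "z": 0, "rx": 0, "ry": 0, "rz": 0, "jaw": 6}
  ],
  "grip_force": 40
}}

```text
clock: 0.6
tool_pos: [0.3327, -0.3935, 0.2495]
eef_rot: [0.987, 0.16, -0.0, -0.0]
contact_force: [1.0, 0.3, 0.1]
opening: 0.681
finger_force: 0.0
```

Call:
{"fn": "send_rows", "kwargs": {
  "motion": [
    {"x": 3.8, "y": -2.9, "z": 0, "rx": 0, "ry": 0, "rz": 0, "jaw": 6},
    {"x": 3.8, "y": -2.9, "z": 0, "rx": 0, "ry": 0, "rz": 0, "jaw": 6},
    {"x": 3.8, "y": -2.9, "z": 0, "rx": 0, "ry": 0, "rz": 0, "jaw": 6},
    {"x": 3.8, "y": -2.9, "z": 0, "rx": 0, "ry": 0, "rz": 0, "jaw": 6},
    {"x": 3.8, "y": -2.9, "z": 0, "rx": 0, "ry": 0, "rz": 0, "jaw": 6}
  ]
}}

```text
clock: 1.1
tool_pos: [0.4671, -0.1958, 0.2496]
eef_rot: [0.987, 0.16, -0.0, -0.0]
contact_force: [1.0, -0.1, -0.5]
opening: 0.677
finger_force: 0.0
```

Call:
{"fn": "send_rows", "kwargs": {
  "motion": [
    {"x": 3.8, "y": -2.9, "z": 0, "rx": 0, "ry": 0, "rz": 0, "jaw": 6},
    {"x": 0, "y": 0, "z": 0, "rx": 0, "ry": 0, "rz": -0.14, "jaw": 6},
    {"x": 0, "y": 0, "z": 0, "rx": 0, "ry": 0, "rz": -0.14, "jaw": 6},
    {"x": 0, "y": 0, "z": 0, "rx": 0, "ry": 0, "rz": -0.14, "jaw": 6},
    {"x": 0, "y": 0, "z": 0, "rx": 0, "ry": 0, "rz": -0.14, "jaw": 6}
  ]
}}

```text
clock: 1.6
tool_pos: [0.4931, -0.1578, 0.2494]
eef_rot: [0.903, 0.43, -0.0, -0.0]
contact_force: [0.2, 0.0, 0.1]
opening: 0.677
finger_force: 0.0
```

Call:
{"fn": "send_rows", "kwargs": {
  "motion": [
    {"x": 0, "y": 0, "z": 0, "rx": 0, "ry": 0, "rz": -0.14, "jaw": 6},
    {"x": 0, "y": 0, "z": 0, "rx": 0, "ry": 0, "rz": -0.14, "jaw": 6},
    {"x": 0, "y": 0, "z": 0, "rx": 0, "ry": 0, "rz": -0.14, "jaw": 6},
    {"x": 0, "y": 0, "z": 0, "rx": 0, "ry": 0, "rz": -0.14, "jaw": 6},
    {"x": 0, "y": 0, "z": 0, "rx": 0, "ry": 0, "rz": -0.14, "jaw": 6}
  ]
}}

```text
clock: 2.1
tool_pos: [0.493, -0.1581, 0.2494]
eef_rot: [0.701, 0.713, -0.0, -0.0]
contact_force: [0.6, -0.1, 0.2]
opening: 0.682
finger_force: 0.0
```

```bash
python3 -c "
from h import *
plan((.495,-.153),.036,np.radians(-169.64))"
```

```text
t 2.1 tcp [ 0.493  -0.1581  0.2494] xang 90.95 tilt [-7.e-04  1.e-04 -1.e+00] open 60.1 ff 0.0 F [ 0.59 -0.11  0.17] q [ 0.55  0.59 -0.52  1.88  0.4   0.78 -0.17]
world d cm [  0.2    0.51 -21.34] tool d cm [ 0.51  0.22 21.34] rz -1.735
```

Call:
{"fn": "send_rows", "kwargs": {
  "motion": [
    {"x": 0.5, "y": 0.2, "z": 0, "rx": 0, "ry": 0, "rz": -0.145, "jaw": 6},
    {"x": 0, "y": 0, "z": 0, "rx": 0, "ry": 0, "rz": -0.145, "jaw": 6},
    {"x": 0, "y": 0, "z": 0, "rx": 0, "ry": 0, "rz": -0.145, "jaw": 6},
    {"x": 0, "y": 0, "z": 0, "rx": 0, "ry": 0, "rz": -0.145, "jaw": 6},
    {"x": 0, "y": 0, "z": 0, "rx": 0, "ry": 0, "rz": -0.145, "jaw": 6}
  ]
}}

```text
clock: 2.6
tool_pos: [0.4949, -0.1532, 0.2494]
eef_rot: [0.403, 0.915, -0.0, -0.0]
contact_force: [1.2, 0.3, 0.6]
opening: 0.683
finger_force: 0.0
```

Call:
{"fn": "send_rows", "kwargs": {
  "motion": [
    {"x": 0, "y": 0, "z": 0, "rx": 0, "ry": 0, "rz": -0.145, "jaw": 6},
    {"x": 0, "y": 0, "z": 0, "rx": 0, "ry": 0, "rz": -0.145, "jaw": 6},
    {"x": 0, "y": 0, "z": 0, "rx": 0, "ry": 0, "rz": -0.145, "jaw": 6},
    {"x": 0, "y": 0, "z": 0, "rx": 0, "ry": 0, "rz": -0.145, "jaw": 6},
    {"x": 0, "y": 0, "z": 0, "rx": 0, "ry": 0, "rz": -0.145, "jaw": 6}
  ]
}}

```text
clock: 3.1
tool_pos: [0.495, -0.1533, 0.2494]
eef_rot: [0.052, 0.999, -0.0, -0.0]
contact_force: [0.1, -0.3, 1.0]
opening: 0.68
finger_force: 0.0
```

Call:
{"fn": "send_rows", "kwargs": {
  "motion": [
    {"x": 0, "y": 0, "z": 0, "rx": 0, "ry": 0, "rz": -0.145, "jaw": 6},
    {"x": 0, "y": 0, "z": 0, "rx": 0, "ry": 0, "rz": -0.145, "jaw": 6},
    {"x": 0, "y": 0, "z": 4, "rx": 0, "ry": 0, "rz": 0, "jaw": 6},
    {"x": 0, "y": 0, "z": 4, "rx": 0, "ry": 0, "rz": 0, "jaw": 6},
    {"x": 0, "y": 0, "z": 2, "rx": 0, "ry": 0, "rz": 0, "jaw": 6}
  ]
}}

```text
clock: 3.6
tool_pos: [0.4934, -0.1535, 0.1467]
eef_rot: [-0.09, 0.996, 0.0, -0.002]
contact_force: [-0.0, -0.6, -0.5]
opening: 0.683
finger_force: 0.0
```

```bash
python3 -c "
from h import *
plan((.495,-.153),.036,np.radians(-169.64))"
```

```text
t 3.6 tcp [ 0.4934 -0.1535  0.1467] xang -169.69 tilt [-4.5e-03  3.0e-04 -1.0e+00] open 60.1 ff 0.0 F [-0.02 -0.63 -0.49] q [ 0.71  0.85 -0.87  1.96  0.93  0.8   1.05]
world d cm [  0.16   0.05 -11.07] tool d cm [-2.200e-01  1.000e-02  1.107e+01] rz -0.001
```

Descend to the grip, then close.

Call:
{"fn": "send_rows", "kwargs": {
  "motion": [
    {"x": -0.1, "y": 0, "z": 4, "rx": 0, "ry": 0, "rz": 0, "jaw": 6},
    {"x": 0, "y": 0, "z": 3, "rx": 0, "ry": 0, "rz": 0, "jaw": 6},
    {"x": 0, "y": 0, "z": 2, "rx": 0, "ry": 0, "rz": 0, "jaw": 6},
    {"x": 0, "y": 0, "z": 2, "rx": 0, "ry": 0, "rz": 0, "jaw": 6},
    {"x": 0, "y": 0, "z": 0, "rx": 0, "ry": 0, "rz": 0, "jaw": 6}
  ]
}}

```text
clock: 4.1
tool_pos: [0.4945, -0.153, 0.0374]
eef_rot: [-0.09, 0.996, 0.0, -0.002]
contact_force: [0.1, -0.7, 0.5]
opening: 0.678
finger_force: 0.0
```

```bash
python3 -c "
from h import *
plan((.495,-.153),.036,np.radians(-169.64))"
```

```text
t 4.1 tcp [ 0.4945 -0.153   0.0374] xang -169.67 tilt [-4.7e-03  3.0e-04 -1.0e+00] open 59.7 ff 0.0 F [ 0.07 -0.7   0.46] q [ 0.62  1.01 -0.7   2.    1.19  0.63  0.83]
world d cm [ 0.05 -0.   -0.14] tool d cm [-0.04 -0.01  0.14] rz -0.001
```

Call:
{"fn": "send_rows", "kwargs": {
  "motion": [
    {"x": 0, "y": 0, "z": 0, "rx": 0, "ry": 0, "rz": 0, "jaw": 0.5},
    {"x": 0, "y": 0, "z": 0, "rx": 0, "ry": 0, "rz": 0, "jaw": 0.5},
    {"x": 0, "y": 0, "z": 0, "rx": 0, "ry": 0, "rz": 0, "jaw": 0.5},
    {"x": 0, "y": 0, "z": 0, "rx": 0, "ry": 0, "rz": 0, "jaw": 0.5},
    {"x": 0, "y": 0, "z": 0, "rx": 0, "ry": 0, "rz": 0, "jaw": 0.5}
  ],
  "grip_force": 40
}}

```text
clock: 4.6
tool_pos: [0.4965, -0.1531, 0.0402]
eef_rot: [-0.09, 0.996, -0.0, 0.0]
contact_force: [-0.6, 1.0, 0.8]
opening: 0.245
finger_force: 0.0
```

```bash
python3 -c "
from h import *
st=get_state(); p=st['tool_pos']; u=np.array([np.cos(1.471),np.sin(1.471)])
foot=np.array([.474,.089]); plan(foot-u*.160,p[2],1.471)"
```

```text
t 4.6 tcp [ 0.4965 -0.1531  0.0402] xang -169.68 tilt [ 8.e-04 -4.e-04 -1.e+00] open 21.6 ff 0.0 F [-0.61  1.02  0.8 ] q [ 0.62  1.01 -0.71  2.    1.19  0.63  0.83]
world d cm [-3.85  8.29  0.  ] tool d cm [ 2.3   8.84 -0.01] rz 1.851
```

Call:
{"fn": "send_rows", "kwargs": {
  "motion": [
    {"x": 0, "y": 0, "z": 0, "rx": 0, "ry": 0, "rz": 0, "jaw": 0.5},
    {"x": 0, "y": 0, "z": 0, "rx": 0, "ry": 0, "rz": 0, "jaw": 0.5},
    {"x": 0, "y": 0, "z": 0, "rx": 0, "ry": 0, "rz": 0, "jaw": 0.5},
    {"x": 0, "y": 0, "z": 0, "rx": 0, "ry": 0, "rz": 0, "jaw": 0.5},
    {"x": 0, "y": 0, "z": 0, "rx": 0, "ry": 0, "rz": 0, "jaw": 0.5}
  ],
  "grip_force": 40
}}

```text
clock: 5.1
tool_pos: [0.4964, -0.1529, 0.0399]
eef_rot: [-0.09, 0.996, -0.0, 0.0]
contact_force: [-0.7, -0.4, 4.0]
opening: 0.176
finger_force: 40.0
```

```bash
python3 -c "
from h import *
st=get_state(); p=st['tool_pos']; u=np.array([np.cos(1.471),np.sin(1.471)])
foot=np.array([.474,.089]); plan(foot-u*.160,p[2],1.471)"
```

```text
t 5.1 tcp [ 0.4964 -0.1529  0.0399] xang -169.67 tilt [ 3.e-04 -3.e-04 -1.e+00] open 15.5 ff 40.0 F [-0.74 -0.45  3.97] q [ 0.62  1.01 -0.71  2.    1.19  0.63  0.83]
world d cm [-3.83  8.27  0.  ] tool d cm [ 2.29  8.82 -0.  ] rz 1.851
```

Call:
{"fn": "send_rows", "kwargs": {
  "motion": [
    {"x": 0, "y": 0, "z": -1, "rx": 0, "ry": 0, "rz": 0, "jaw": 0.5},
    {"x": 0.8, "y": 2.9, "z": 0, "rx": 0, "ry": 0, "rz": 0, "jaw": 0.5},
    {"x": 0.8, "y": 2.9, "z": 0, "rx": 0, "ry": 0, "rz": 0, "jaw": 0.5},
    {"x": 0.7, "y": 3, "z": 0, "rx": 0, "ry": 0, "rz": 0, "jaw": 0.5},
    {"x": 0, "y": 0, "z": 0, "rx": 0, "ry": 0, "rz": 0.142, "jaw": 0.5}
  ]
}}

```text
clock: 5.6
tool_pos: [0.4564, -0.0657, 0.0504]
eef_rot: [-0.021, 1.0, 0.002, -0.0]
contact_force: [0.5, 0.1, -0.2]
opening: 0.178
finger_force: 40.0
```

Call:
{"fn": "send_rows", "kwargs": {
  "motion": [
    {"x": 0, "y": 0, "z": 0, "rx": 0, "ry": 0, "rz": 0.142, "jaw": 0.5},
    {"x": 0, "y": 0, "z": 0, "rx": 0, "ry": 0, "rz": 0.142, "jaw": 0.5},
    {"x": 0, "y": 0, "z": 0, "rx": 0, "ry": 0, "rz": 0.142, "jaw": 0.5},
    {"x": 0, "y": 0, "z": 0, "rx": 0, "ry": 0, "rz": 0.142, "jaw": 0.5},
    {"x": 0, "y": 0, "z": 0, "rx": 0, "ry": 0, "rz": 0.142, "jaw": 0.5}
  ]
}}

```text
clock: 6.1
tool_pos: [0.458, -0.0704, 0.05]
eef_rot: [0.332, 0.943, 0.0, 0.0]
contact_force: [0.8, 0.1, 0.1]
opening: 0.178
finger_force: 40.0
```

Call:
{"fn": "send_rows", "kwargs": {
  "motion": [
    {"x": 0, "y": 0, "z": 0, "rx": 0, "ry": 0, "rz": 0.142, "jaw": 0.5},
    {"x": 0, "y": 0, "z": 0, "rx": 0, "ry": 0, "rz": 0.142, "jaw": 0.5},
    {"x": 0, "y": 0, "z": 0, "rx": 0, "ry": 0, "rz": 0.142, "jaw": 0.5},
    {"x": 0, "y": 0, "z": 0, "rx": 0, "ry": 0, "rz": 0.142, "jaw": 0.5},
    {"x": 0, "y": 0, "z": 0, "rx": 0, "ry": 0, "rz": 0.142, "jaw": 0.5}
  ]
}}

```text
clock: 6.6
tool_pos: [0.458, -0.0703, 0.05]
eef_rot: [0.64, 0.769, 0.0, 0.0]
contact_force: [0.2, 0.8, -0.9]
opening: 0.176
finger_force: 40.0
```

Call:
{"fn": "send_rows", "kwargs": {
  "motion": [
    {"x": 0, "y": 0, "z": 0, "rx": 0, "ry": 0, "rz": 0.142, "jaw": 0.5},
    {"x": 0, "y": 0, "z": 0, "rx": 0, "ry": 0, "rz": 0.142, "jaw": 0.5},
    {"x": 0, "y": 0, "z": 0.6, "rx": 0, "ry": 0, "rz": 0, "jaw": 0.5},
    {"x": 0, "y": 0, "z": 0, "rx": 0, "ry": 0, "rz": 0, "jaw": 0.5},
    {"x": 0, "y": 0, "z": 0, "rx": 0, "ry": 0, "rz": 0, "jaw": 0.5}
  ]
}}

```text
clock: 7.1
tool_pos: [0.4579, -0.0703, 0.0439]
eef_rot: [0.74, 0.673, 0.0, -0.0]
contact_force: [-0.3, -0.9, -0.7]
opening: 0.177
finger_force: 40.0
```

```bash
python3 -c "
from h import *
st=get_state(); p=st['tool_pos']; u=np.array([np.cos(1.471),np.sin(1.471)])
foot=np.array([.474,.089]); plan(foot-u*.160,.0399,1.471)
for n in('scene','top'):
    s=snapshot(n); np.save(n+'1.npy',s,allow_pickle=True); save(s,n+'1')
    print(n,'grip top',proj(s,[*p[:2],.064]),'foot',proj(s,[*foot,0]))
a=np.load('scene1.npy',allow_pickle=True).item()['img'][150:330,200:390]; b=np.load('top1.npy',allow_pickle=True).item()['img'][120:280,130:390]
a=cv2.resize(a,None,fx=2.1,fy=2.1);b=cv2.resize(b,(400,246))
o=np.zeros((378,800,3),np.uint8);o[:,:399]=a;o[:246,400:]=b;cv2.imwrite('pics/c1.png',o[:,:,::-1])
"
```

```text
t 7.1 tcp [ 0.4579 -0.0703  0.0439] xang 84.58 tilt [-0.e+00  1.e-04 -1.e+00] open 15.6 ff 40.0 F [-0.3  -0.85 -0.69] q [ 0.29  0.91 -0.39  2.17  1.26  0.32 -1.3 ]
world d cm [ 0.02  0.01 -0.4 ] tool d cm [0.01 0.02 0.4 ] rz 0.005
scene grip top (np.float64(268.41605083236806), np.float64(249.67946813069867)) foot (np.float64(285.39571610980875), np.float64(230.81242439323483))
top grip top (np.float64(322.27107255034105), np.float64(220.04913547077007)) foot (np.float64(253.5585372855684), np.float64(218.78782574266742))
```

View pics/c1.png

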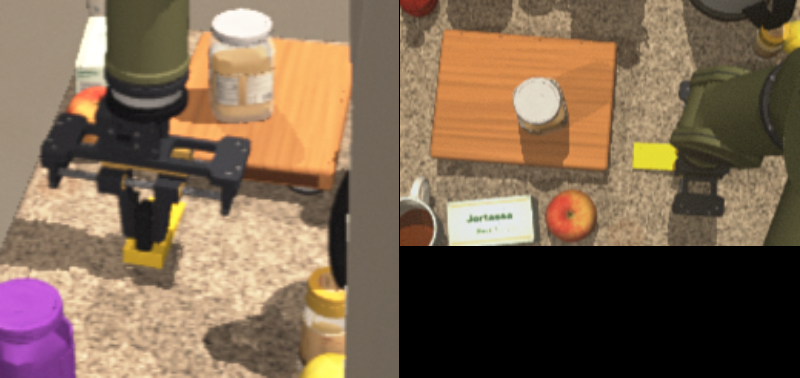

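The wedge is held and lined up with the foot: its tip is at crop (633,157), the foot is predicted at (590,152), and nothing has been disturbed. Next I lower it and approach.

Call:
{"fn": "send_rows", "kwargs": {
  "motion": [
    {"x": 0, "y": 0, "z": 0.3, "rx": 0, "ry": 0, "rz": 0, "jaw": 0.5},
    {"x": 0, "y": 0, "z": 0.1, "rx": 0, "ry": 0, "rz": 0, "jaw": 0.5},
    {"x": 0, "y": 0, "z": 0, "rx": 0, "ry": 0, "rz": 0, "jaw": 0.5},
    {"x": 0.5, "y": 0, "z": 0, "rx": 0, "ry": 0, "rz": 0, "jaw": 0.5},
    {"x": 0.5, "y": 0, "z": 0, "rx": 0, "ry": 0, "rz": 0, "jaw": 0.5}
  ]
}}

```text
clock: 7.7
tool_pos: [0.4589, -0.0617, 0.0399]
eef_rot: [0.74, 0.672, -0.001, 0.001]
contact_force: [0.7, -3.3, 5.0]
opening: 0.179
finger_force: 40.0
```

Call:
{"fn": "send_rows", "kwargs": {
  "motion": [
    {"x": 0.7, "y": 0, "z": 0, "rx": 0, "ry": 0, "rz": 0, "jaw": 0.5},
    {"x": 0.7, "y": 0, "z": 0, "rx": 0, "ry": 0, "rz": 0, "jaw": 0.5},
    {"x": 0.6, "y": 0, "z": 0, "rx": 0, "ry": 0, "rz": 0, "jaw": 0.5},
    {"x": 0.4, "y": 0, "z": 0, "rx": 0, "ry": 0, "rz": 0, "jaw": 0.5},
    {"x": 0.2, "y": 0, "z": 0, "rx": 0, "ry": 0, "rz": 0, "jaw": 0.5}
  ]
}}

```text
clock: 8.2
tool_pos: [0.4614, -0.035, 0.0399]
eef_rot: [0.74, 0.673, -0.001, 0.001]
contact_force: [0.8, -3.6, 6.3]
opening: 0.177
finger_force: 40.0
```

```bash
cat >> h.py <<'E'
def push():
    st=get_state(); u=np.array([np.cos(1.471),np.sin(1.471)]); F=st["contact_force"]; M=R.from_quat(st["eef_rot"]).as_matrix()
    d=st["tool_pos"][:2]-np.array([.474,.089]); print("t",st["clock"],"tip past foot mm",round((d@u+.094)*1e3,1),"lat mm",round((d@[-u[1],u[0]])*1e3,1),"z",st["tool_pos"][2].round(4),"push",round(-F[:2]@u,1),"F",F.round(1),"tilt",M[:,2].round(3),"open",round(st["opening"]*88.1,1))
def board(s):
    hsv=cv2.cvtColor(s["img"],cv2.COLOR_RGB2HSV); m=cv2.inRange(hsv,(3,130,60),(18,255,255)); z=np.zeros_like(m); z[130:240,140:290]=m[130:240,140:290]
    cs,_=cv2.findContours(z,cv2.RETR_EXTERNAL,cv2.CHAIN_APPROX_NONE); q=cv2.approxPolyN(cv2.convexHull(max(cs,key=cv2.contourArea)),4)[0]; return q.tolist()
E
python3 -c "
from h import *
push()"
```

```text
t 8.2 tip past foot mm -30.6 lat mm 0.2 z 0.0399 push 3.5 F [ 0.8 -3.6  6.3] tilt [ 0.    -0.002 -1.   ] open 15.6
```

Call:
{"fn": "send_rows", "kwargs": {
  "motion": [
    {"x": 0, "y": 0, "z": -0.02, "rx": 0, "ry": 0, "rz": 0, "jaw": 0.5},
    {"x": 0.1, "y": 0, "z": 0, "rx": 0, "ry": 0, "rz": 0, "jaw": 0.5},
    {"x": 0.2, "y": 0, "z": 0, "rx": 0, "ry": 0, "rz": 0, "jaw": 0.5},
    {"x": 0.2, "y": 0, "z": 0, "rx": 0, "ry": 0, "rz": 0, "jaw": 0.5},
    {"x": 0.1, "y": 0, "z": 0, "rx": 0, "ry": 0, "rz": 0, "jaw": 0.5}
  ]
}}

```text
clock: 8.7
tool_pos: [0.4618, -0.0285, 0.0399]
eef_rot: [0.74, 0.673, -0.0, 0.0]
contact_force: [-0.3, -1.5, 5.2]
opening: 0.18
finger_force: 40.0
```

```bash
python3 -c "
from h import *
push()"
```

```text
t 8.7 tip past foot mm -24.2 lat mm 0.4 z 0.0399 push 1.5 F [-0.3 -1.5  5.2] tilt [-0. -0. -1.] open 15.8
```

Call:
{"fn": "send_rows", "kwargs": {
  "motion": [
    {"x": 0.1, "y": 0, "z": -0.02, "rx": 0, "ry": 0, "rz": 0, "jaw": 0.5},
    {"x": 0.1, "y": 0, "z": 0, "rx": 0, "ry": 0, "rz": 0, "jaw": 0.5},
    {"x": 0.1, "y": 0, "z": 0, "rx": 0, "ry": 0, "rz": 0, "jaw": 0.5},
    {"x": 0.1, "y": 0, "z": 0, "rx": 0, "ry": 0, "rz": 0, "jaw": 0.5},
    {"x": 0.1, "y": 0, "z": 0, "rx": 0, "ry": 0, "rz": 0, "jaw": 0.5}
  ]
}}

```text
clock: 9.2
tool_pos: [0.4623, -0.0232, 0.04]
eef_rot: [0.74, 0.673, 0.0, -0.0]
contact_force: [-0.5, -0.2, -2.4]
opening: 0.178
finger_force: 40.0
```

Call:
{"fn": "send_rows", "kwargs": {
  "motion": [
    {"x": 0.1, "y": 0, "z": 0, "rx": 0, "ry": 0, "rz": 0, "jaw": 0.5},
    {"x": 0.1, "y": 0, "z": 0, "rx": 0, "ry": 0, "rz": 0, "jaw": 0.5},
    {"x": 0.1, "y": 0, "z": 0, "rx": 0, "ry": 0, "rz": 0, "jaw": 0.5},
    {"x": 0.1, "y": 0, "z": 0, "rx": 0, "ry": 0, "rz": 0, "jaw": 0.5},
    {"x": 0.1, "y": 0, "z": 0, "rx": 0, "ry": 0, "rz": 0, "jaw": 0.5}
  ]
}}

```text
clock: 9.7
tool_pos: [0.4628, -0.0186, 0.0401]
eef_rot: [0.74, 0.673, 0.0, 0.0]
contact_force: [0.3, 0.5, -0.0]
opening: 0.175
finger_force: 40.0
```

Call:
{"fn": "send_rows", "kwargs": {
  "motion": [
    {"x": 0.1, "y": 0, "z": 0, "rx": 0, "ry": 0, "rz": 0, "jaw": 0.5},
    {"x": 0.1, "y": 0, "z": 0, "rx": 0, "ry": 0, "rz": 0, "jaw": 0.5},
    {"x": 0.1, "y": 0, "z": 0, "rx": 0, "ry": 0, "rz": 0, "jaw": 0.5},
    {"x": 0.1, "y": 0, "z": 0, "rx": 0, "ry": 0, "rz": 0, "jaw": 0.5},
    {"x": 0.1, "y": 0, "z": 0, "rx": 0, "ry": 0, "rz": 0, "jaw": 0.5}
  ]
}}

```text
clock: 10.2
tool_pos: [0.4632, -0.0139, 0.0401]
eef_rot: [0.74, 0.673, -0.0, 0.0]
contact_force: [0.7, -1.4, -0.5]
opening: 0.179
finger_force: 40.0
```

```bash
python3 -c "
from h import *
push(); print(board(np.load('top1.npy',allow_pickle=True).item()),board(snapshot('top')))"
```

```text
t 10.2 tip past foot mm -9.5 lat mm 0.5 z 0.0401 push 1.4 F [ 0.7 -1.4 -0.5] tilt [-0.    -0.001 -1.   ] open 15.8
[[272, 147], [264, 231], [148, 222], [158, 138]] [[272, 147], [265, 231], [149, 222], [157, 138]]
```

Call:
{"fn": "send_rows", "kwargs": {
  "motion": [
    {"x": 0.1, "y": 0, "z": 0.01, "rx": 0, "ry": 0, "rz": 0, "jaw": 0.5},
    {"x": 0.1, "y": 0, "z": 0, "rx": 0, "ry": 0, "rz": 0, "jaw": 0.5},
    {"x": 0.1, "y": 0, "z": 0, "rx": 0, "ry": 0, "rz": 0, "jaw": 0.5},
    {"x": 0.1, "y": 0, "z": 0, "rx": 0, "ry": 0, "rz": 0, "jaw": 0.5},
    {"x": 0.1, "y": 0, "z": 0, "rx": 0, "ry": 0, "rz": 0, "jaw": 0.5}
  ]
}}

```text
clock: 10.75
tool_pos: [0.4638, -0.0091, 0.0401]
eef_rot: [0.74, 0.673, -0.0, 0.0]
contact_force: [-0.1, -4.0, 1.8]
opening: 0.177
finger_force: 40.0
```

Call:
{"fn": "send_rows", "kwargs": {
  "motion": [
    {"x": 0.1, "y": 0, "z": 0, "rx": 0, "ry": 0, "rz": 0, "jaw": 0.5},
    {"x": 0.1, "y": 0, "z": 0, "rx": 0, "ry": 0, "rz": 0, "jaw": 0.5},
    {"x": 0.1, "y": 0, "z": 0, "rx": 0, "ry": 0, "rz": 0, "jaw": 0.5},
    {"x": 0.1, "y": 0, "z": 0, "rx": 0, "ry": 0, "rz": 0, "jaw": 0.5},
    {"x": 0.1, "y": 0, "z": 0, "rx": 0, "ry": 0, "rz": 0, "jaw": 0.5}
  ]
}}

```text
clock: 11.25
tool_pos: [0.4642, -0.0036, 0.04]
eef_rot: [0.74, 0.673, -0.0, 0.0]
contact_force: [0.4, -3.7, 1.2]
opening: 0.18
finger_force: 40.0
```

Call:
{"fn": "send_rows", "kwargs": {
  "motion": [
    {"x": 0.1, "y": 0, "z": 0, "rx": 0, "ry": 0, "rz": 0, "jaw": 0.5},
    {"x": 0.1, "y": 0, "z": 0, "rx": 0, "ry": 0, "rz": 0, "jaw": 0.5},
    {"x": 0.1, "y": 0, "z": 0, "rx": 0, "ry": 0, "rz": 0, "jaw": 0.5},
    {"x": 0.1, "y": 0, "z": 0, "rx": 0, "ry": 0, "rz": 0, "jaw": 0.5},
    {"x": 0.1, "y": 0, "z": 0, "rx": 0, "ry": 0, "rz": 0, "jaw": 0.5}
  ]
}}

```text
clock: 11.75
tool_pos: [0.4647, 0.0014, 0.04]
eef_rot: [0.74, 0.673, 0.0, -0.0]
contact_force: [-0.3, -3.2, 1.2]
opening: 0.178
finger_force: 40.0
```

```bash
python3 -c "
from h import *
push(); print(board(snapshot('top')))"
```

```text
t 11.75 tip past foot mm 5.9 lat mm 0.5 z 0.04 push 3.2 F [-0.3 -3.2  1.2] tilt [ 0.  0. -1.] open 15.7
[[272, 147], [264, 231], [148, 222], [158, 138]]
```

Call:
{"fn": "send_rows", "kwargs": {
  "motion": [
    {"x": 0.1, "y": 0, "z": 0, "rx": 0, "ry": 0, "rz": 0, "jaw": 0.5},
    {"x": 0.1, "y": 0, "z": 0, "rx": 0, "ry": 0, "rz": 0, "jaw": 0.5},
    {"x": 0.1, "y": 0, "z": 0, "rx": 0, "ry": 0, "rz": 0, "jaw": 0.5},
    {"x": 0.1, "y": 0, "z": 0, "rx": 0, "ry": 0, "rz": 0, "jaw": 0.5},
    {"x": 0.1, "y": 0, "z": 0, "rx": 0, "ry": 0, "rz": 0, "jaw": 0.5}
  ]
}}

```text
clock: 12.3
tool_pos: [0.4651, 0.0058, 0.04]
eef_rot: [0.74, 0.673, -0.0, 0.0]
contact_force: [0.8, -3.9, 1.7]
opening: 0.176
finger_force: 40.0
```

Call:
{"fn": "send_rows", "kwargs": {
  "motion": [
    {"x": 0.1, "y": 0, "z": 0, "rx": 0, "ry": 0, "rz": 0, "jaw": 0.5},
    {"x": 0.1, "y": 0, "z": 0, "rx": 0, "ry": 0, "rz": 0, "jaw": 0.5},
    {"x": 0.1, "y": 0, "z": 0, "rx": 0, "ry": 0, "rz": 0, "jaw": 0.5},
    {"x": 0.0, "y": 0, "z": 0, "rx": 0, "ry": 0, "rz": 0, "jaw": 0.5},
    {"x": 0.0, "y": 0, "z": 0, "rx": 0, "ry": 0, "rz": 0, "jaw": 0.5}
  ]
}}

```text
clock: 12.8
tool_pos: [0.4651, 0.0069, 0.0401]
eef_rot: [0.741, 0.672, -0.002, 0.001]
contact_force: [-0.2, -6.7, 3.1]
opening: 0.178
finger_force: 40.0
```

```bash
python3 -c "
from h import *
push(); print(board(snapshot('top')))"
```

```text
t 12.8 tip past foot mm 11.5 lat mm 0.7 z 0.0401 push 6.7 F [-0.2 -6.7  3.1] tilt [-0.001 -0.004 -1.   ] open 15.7
[[271, 147], [264, 230], [148, 222], [158, 138]]
```

Call:
{"fn": "send_rows", "kwargs": {
  "motion": [
    {"x": 0.05, "y": 0, "z": 0, "rx": 0, "ry": 0, "rz": 0, "jaw": 0.5},
    {"x": 0.05, "y": 0, "z": 0, "rx": 0, "ry": 0, "rz": 0, "jaw": 0.5},
    {"x": 0.05, "y": 0, "z": 0, "rx": 0, "ry": 0, "rz": 0, "jaw": 0.5},
    {"x": 0.05, "y": 0, "z": 0, "rx": 0, "ry": 0, "rz": 0, "jaw": 0.5},
    {"x": 0.0, "y": 0, "z": 0, "rx": 0, "ry": 0, "rz": 0, "jaw": 0.5}
  ]
}}

```text
clock: 13.35
tool_pos: [0.465, 0.0073, 0.0402]
eef_rot: [0.741, 0.672, -0.003, 0.002]
contact_force: [-1.0, -9.6, 5.7]
opening: 0.179
finger_force: 40.0
```

```bash
python3 -c "
from h import *
push(); s=snapshot('scene'); t=snapshot('top'); print(board(t)); np.save('t2.npy',t,allow_pickle=True)
f=lambda i,b:cv2.resize(i[b[1]:b[3],b[0]:b[2]],(390,290),interpolation=cv2.INTER_CUBIC)
s0=np.load('scene0.npy',allow_pickle=True).item()['img']; t0=np.load('top1.npy',allow_pickle=True).item()['img']
o=np.vstack([np.hstack([f(s0,(260,150,380,240)),f(s['img'],(260,150,380,240))]),np.hstack([f(t0,(140,130,290,242)),f(t['img'],(140,130,290,242))])])
cv2.imwrite('pics/c2.png',o[:,:,::-1])"
```

```text
t 13.35 tip past foot mm 11.9 lat mm 0.8 z 0.0402 push 9.6 F [-1.  -9.6  5.7] tilt [-0.001 -0.007 -1.   ] open 15.8
[[271, 146], [264, 231], [148, 222], [158, 138]]
```

View pics/c2.png

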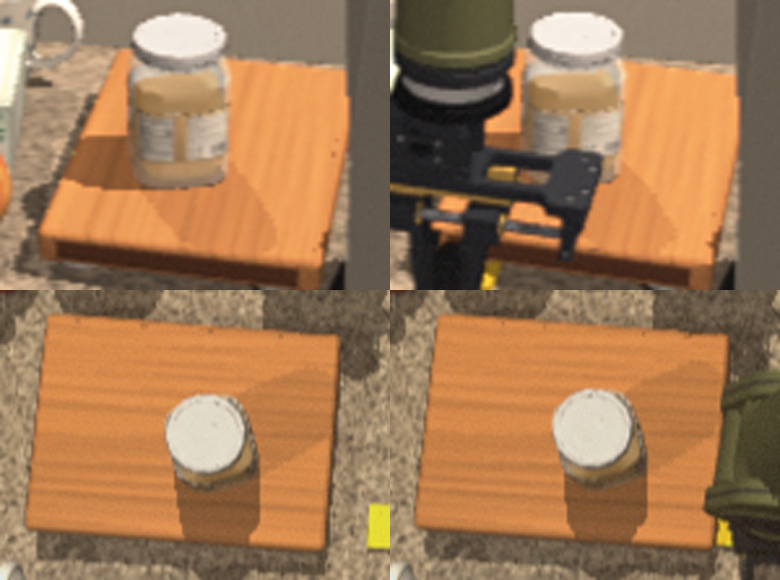

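The top view shows the jar lid shifted up-left by about 1.5 px in each direction, so the board has been levelled by roughly 0.03 rad. The push force is rising, so I'll track the lid and the board at sub-pixel level while I go on gently.

```bash
cat >> h.py <<'E'
T0=np.load("top1.npy",allow_pickle=True).item()["img"] if __import__("os").path.exists("top1.npy") else None
def track(t):
    g=lambda i:cv2.cvtColor(i,cv2.COLOR_RGB2GRAY).astype(np.float32)
    for n,(x0,y0,x1,y1) in dict(lid=(203,169,239,202),far=(150,134,190,160),left=(144,205,184,231),ref=(300,130,340,160),tea=(160,245,218,283)).items():
        a,b=g(T0)[y0:y1,x0:x1],g(t["img"])
        best=cv2.matchTemplate(b[y0-6:y1+6,x0-6:x1+6],a,cv2.TM_CCOEFF_NORMED); _,v,_,l=cv2.minMaxLoc(best); c=best[max(l[1]-1,0):l[1]+2,max(l[0]-1,0):l[0]+2]
        sx=sy=0
        if c.shape==(3,3):
            sx=.5*(c[1,0]-c[1,2])/(c[1,0]-2*c[1,1]+c[1,2]); sy=.5*(c[0,1]-c[2,1])/(c[0,1]-2*c[1,1]+c[2,1])
        print(n,round(l[0]-6+sx,2),round(l[1]-6+sy,2),round(v,3),end="; ")
    print()
E
python3 -c "
from h import *
track(np.load('t2.npy',allow_pickle=True).item())"
```

```text
lid -1.21 -2.17 0.982; far 0.06 -0.03 0.99; left -0.12 -0.31 0.971; ref 0.01 -0.36 0.84; tea 0.01 0.02 0.999;
```

Call:
{"fn": "send_rows", "kwargs": {
  "motion": [
    {"x": 0.0, "y": 0, "z": -0.02, "rx": 0, "ry": 0, "rz": 0, "jaw": 0.5},
    {"x": 0.05, "y": 0, "z": 0, "rx": 0, "ry": 0, "rz": 0, "jaw": 0.5},
    {"x": 0.05, "y": 0, "z": 0, "rx": 0, "ry": 0, "rz": 0, "jaw": 0.5},
    {"x": 0.0, "y": 0, "z": 0, "rx": 0, "ry": 0, "rz": 0, "jaw": 0.5},
    {"x": 0.0, "y": 0, "z": 0, "rx": 0, "ry": 0, "rz": 0, "jaw": 0.5}
  ]
}}

```text
clock: 13.95
tool_pos: [0.465, 0.0078, 0.0403]
eef_rot: [0.741, 0.671, -0.003, 0.003]
contact_force: [-0.9, -10.3, 5.5]
opening: 0.178
finger_force: 40.0
```

```bash
python3 -c "
from h import *
push(); track(snapshot('top'))"
```

```text
t 13.95 tip past foot mm 12.3 lat mm 0.8 z 0.0403 push 10.4 F [ -0.9 -10.3   5.5] tilt [-0.001 -0.008 -1.   ] open 15.7
lid -1.21 -2.19 0.981; far 0.06 -0.03 0.99; left -0.13 -0.32 0.97; ref 0.01 -0.32 0.837; tea 0.01 0.01 0.999;
```

Call:
{"fn": "send_rows", "kwargs": {
  "motion": [
    {"x": 0.0, "y": 0, "z": -0.03, "rx": 0, "ry": 0, "rz": 0, "jaw": 0.5},
    {"x": 0.05, "y": 0, "z": 0, "rx": 0, "ry": 0, "rz": 0, "jaw": 0.5},
    {"x": 0.05, "y": 0, "z": 0, "rx": 0, "ry": 0, "rz": 0, "jaw": 0.5},
    {"x": 0.0, "y": 0, "z": 0, "rx": 0, "ry": 0, "rz": 0, "jaw": 0.5},
    {"x": 0.0, "y": 0, "z": 0, "rx": 0, "ry": 0, "rz": 0, "jaw": 0.5}
  ]
}}

```text
clock: 14.5
tool_pos: [0.465, 0.0082, 0.0405]
eef_rot: [0.741, 0.671, -0.004, 0.003]
contact_force: [-0.8, -12.4, 5.9]
opening: 0.177
finger_force: 40.0
```

```bash
python3 -c "
from h import *
push(); track(snapshot('top')); push()"
```

```text
t 14.5 tip past foot mm 12.7 lat mm 0.9 z 0.0405 push 12.4 F [ -0.8 -12.4   5.9] tilt [-0.002 -0.009 -1.   ] open 15.6
lid -1.24 -2.22 0.979; far 0.05 -0.04 0.99; left -0.16 -0.31 0.968; ref -0.03 -0.31 0.836; tea 0.01 0.01 0.999; 
t 14.55 tip past foot mm 12.7 lat mm 0.9 z 0.0405 push 10.7 F [ -0.8 -10.6   4.8] tilt [-0.002 -0.009 -1.   ] open 15.7
```

Call:
{"fn": "send_rows", "kwargs": {
  "motion": [
    {"x": 0.05, "y": 0, "z": 0.02, "rx": 0, "ry": 0, "rz": 0, "jaw": 0.5},
    {"x": 0.05, "y": 0, "z": 0, "rx": 0, "ry": 0, "rz": 0, "jaw": 0.5},
    {"x": 0.05, "y": 0, "z": 0, "rx": 0, "ry": 0, "rz": 0, "jaw": 0.5},
    {"x": 0.0, "y": 0, "z": 0, "rx": 0, "ry": 0, "rz": 0, "jaw": 0.5},
    {"x": 0.0, "y": 0, "z": 0, "rx": 0, "ry": 0, "rz": 0, "jaw": 0.5}
  ]
}}

```text
clock: 15.05
tool_pos: [0.465, 0.0085, 0.0404]
eef_rot: [0.742, 0.671, -0.005, 0.004]
contact_force: [-1.4, -12.6, 7.2]
opening: 0.177
finger_force: 40.0
```

```bash
python3 -c "
from h import *
push(); track(snapshot('top')); push()"
```

```text
t 15.05 tip past foot mm 13.0 lat mm 1.0 z 0.0404 push 12.6 F [ -1.4 -12.6   7.2] tilt [-0.002 -0.011 -1.   ] open 15.6
lid -1.27 -2.23 0.978; far 0.05 -0.04 0.991; left -0.16 -0.31 0.967; ref -0.18 -0.37 0.823; tea 0.01 0.02 0.999; 
t 15.1 tip past foot mm 13.0 lat mm 1.0 z 0.0404 push 12.6 F [ -1.  -12.5   7.1] tilt [-0.002 -0.011 -1.   ] open 15.9
```

Call:
{"fn": "send_rows", "kwargs": {
  "motion": [
    {"x": 0.05, "y": 0, "z": 0, "rx": 0, "ry": 0, "rz": 0, "jaw": 0.5},
    {"x": 0.05, "y": 0, "z": 0, "rx": 0, "ry": 0, "rz": 0, "jaw": 0.5},
    {"x": 0.05, "y": 0, "z": 0, "rx": 0, "ry": 0, "rz": 0, "jaw": 0.5},
    {"x": 0.0, "y": 0, "z": 0, "rx": 0, "ry": 0, "rz": 0, "jaw": 0.5},
    {"x": 0.0, "y": 0, "z": 0, "rx": 0, "ry": 0, "rz": 0, "jaw": 0.5}
  ]
}}

```text
clock: 15.6
tool_pos: [0.4649, 0.0089, 0.0405]
eef_rot: [0.742, 0.671, -0.005, 0.004]
contact_force: [-2.2, -15.2, 8.4]
opening: 0.178
finger_force: 40.0
```

```bash
python3 -c "
from h import *
push(); track(snapshot('top')); push()"
```

```text
t 15.6 tip past foot mm 13.4 lat mm 1.0 z 0.0405 push 15.4 F [ -2.2 -15.2   8.4] tilt [-0.002 -0.013 -1.   ] open 15.7
lid -1.31 -2.26 0.976; far 0.05 -0.05 0.99; left -0.16 -0.33 0.966; ref -0.4 -0.48 0.804; tea 0.01 0.02 0.999; 
t 15.65 tip past foot mm 13.4 lat mm 1.0 z 0.0405 push 14.3 F [ -1.3 -14.3   8.8] tilt [-0.002 -0.013 -1.   ] open 16.0
```

Call:
{"fn": "send_rows", "kwargs": {
  "motion": [
    {"x": -0.1, "y": 0, "z": 0, "rx": 0, "ry": 0, "rz": 0, "jaw": 0.5},
    {"x": -0.1, "y": 0, "z": 0, "rx": 0, "ry": 0, "rz": 0, "jaw": 0.5},
    {"x": -0.1, "y": 0, "z": 0, "rx": 0, "ry": 0, "rz": 0, "jaw": 0.5},
    {"x": -0.1, "y": 0, "z": 0, "rx": 0, "ry": 0, "rz": 0, "jaw": 0.5},
    {"x": 0.0, "y": 0, "z": 0, "rx": 0, "ry": 0, "rz": 0, "jaw": 0.5}
  ]
}}

```text
clock: 16.15
tool_pos: [0.465, 0.0087, 0.0403]
eef_rot: [0.741, 0.672, -0.003, 0.002]
contact_force: [-1.0, -8.3, 3.9]
opening: 0.178
finger_force: 40.0
```

```bash
python3 -c "
from h import *
push(); track(snapshot('top')); push()"
```

```text
t 16.15 tip past foot mm 13.2 lat mm 0.9 z 0.0403 push 8.4 F [-1.  -8.3  3.9] tilt [-0.001 -0.006 -1.   ] open 15.6
lid -1.29 -2.25 0.977; far 0.05 -0.04 0.991; left -0.17 -0.33 0.966; ref 0.01 -0.31 0.837; tea 0.01 0.01 0.999; 
t 16.2 tip past foot mm 13.2 lat mm 0.9 z 0.0403 push 8.8 F [-0.7 -8.8  3.4] tilt [-0.001 -0.006 -1.   ] open 15.6
```

Call:
{"fn": "send_rows", "kwargs": {
  "motion": [
    {"x": -0.1, "y": 0, "z": 0, "rx": 0, "ry": 0, "rz": 0, "jaw": 0.5},
    {"x": -0.1, "y": 0, "z": 0, "rx": 0, "ry": 0, "rz": 0, "jaw": 0.5},
    {"x": -0.1, "y": 0, "z": 0, "rx": 0, "ry": 0, "rz": 0, "jaw": 0.5},
    {"x": -0.1, "y": 0, "z": 0, "rx": 0, "ry": 0, "rz": 0, "jaw": 0.5},
    {"x": 0.0, "y": 0, "z": 0, "rx": 0, "ry": 0, "rz": 0, "jaw": 0.5}
  ]
}}

```text
clock: 16.7
tool_pos: [0.4653, 0.0086, 0.0402]
eef_rot: [0.74, 0.673, 0.0, -0.0]
contact_force: [-0.8, -4.0, -0.8]
opening: 0.176
finger_force: 40.0
```

```bash
python3 -c "
from h import *
push(); track(snapshot('top')); push()"
```

```text
t 16.7 tip past foot mm 13.1 lat mm 0.7 z 0.0402 push 4.1 F [-0.8 -4.  -0.8] tilt [-0.     0.001 -1.   ] open 15.5
lid -1.3 -2.26 0.977; far 0.04 -0.05 0.99; left -0.16 -0.33 0.967; ref -0.02 -0.3 0.852; tea 0.01 0.01 0.999; 
t 16.75 tip past foot mm 13.1 lat mm 0.7 z 0.0402 push 2.8 F [-0.2 -2.8 -1.2] tilt [-0.     0.001 -1.   ] open 15.9
```

The wedge holds with the push relaxed. To be sure it bears more than 4 N, I'll push once more, slightly harder, while tracking the board.

Call:
{"fn": "send_rows", "kwargs": {
  "motion": [
    {"x": 0.2, "y": 0, "z": 0, "rx": 0, "ry": 0, "rz": 0, "jaw": 0.5},
    {"x": 0.2, "y": 0, "z": 0, "rx": 0, "ry": 0, "rz": 0, "jaw": 0.5},
    {"x": 0.2, "y": 0, "z": 0, "rx": 0, "ry": 0, "rz": 0, "jaw": 0.5},
    {"x": 0.15, "y": 0, "z": 0, "rx": 0, "ry": 0, "rz": 0, "jaw": 0.5},
    {"x": 0.05, "y": 0, "z": 0, "rx": 0, "ry": 0, "rz": 0, "jaw": 0.5}
  ]
}}

```text
clock: 17.25
tool_pos: [0.4651, 0.0094, 0.0405]
eef_rot: [0.742, 0.671, -0.005, 0.004]
contact_force: [-1.9, -15.0, 9.3]
opening: 0.183
finger_force: 40.0
```

Call:
{"fn": "send_rows", "kwargs": {
  "motion": [
    {"x": 0.05, "y": 0, "z": 0, "rx": 0, "ry": 0, "rz": 0, "jaw": 0.5},
    {"x": 0.05, "y": 0, "z": 0, "rx": 0, "ry": 0, "rz": 0, "jaw": 0.5},
    {"x": 0.05, "y": 0, "z": 0, "rx": 0, "ry": 0, "rz": 0, "jaw": 0.5},
    {"x": 0.0, "y": 0, "z": 0, "rx": 0, "ry": 0, "rz": 0, "jaw": 0.5},
    {"x": 0.0, "y": 0, "z": 0, "rx": 0, "ry": 0, "rz": 0, "jaw": 0.5}
  ]
}}

```text
clock: 17.75
tool_pos: [0.4649, 0.0103, 0.0405]
eef_rot: [0.742, 0.671, -0.006, 0.004]
contact_force: [-2.1, -15.0, 9.1]
opening: 0.179
finger_force: 40.0
```

```bash
python3 -c "
from h import *
push(); track(snapshot('top')); push()"
```

```text
t 17.75 tip past foot mm 14.8 lat mm 1.2 z 0.0405 push 15.2 F [ -2.1 -15.    9.1] tilt [-0.002 -0.014 -1.   ] open 15.8
lid -1.74 -2.19 0.976; far 0.05 -0.12 0.989; left -0.3 -0.39 0.954; ref -3.1 -4.06 0.787; tea 0.01 0.01 0.999; 
t 17.8 tip past foot mm 14.8 lat mm 1.2 z 0.0405 push 15.5 F [ -1.3 -15.5   7.9] tilt [-0.002 -0.014 -1.   ] open 15.6
```

The force has levelled off at about 15 N and the board is just starting to shift (about 0.3 mm), so it is firm. I'll relax the push and release.

Call:
{"fn": "send_rows", "kwargs": {
  "motion": [
    {"x": -0.2, "y": 0, "z": 0, "rx": 0, "ry": 0, "rz": 0, "jaw": 0.5},
    {"x": -0.2, "y": 0, "z": 0, "rx": 0, "ry": 0, "rz": 0, "jaw": 0.5},
    {"x": -0.2, "y": 0, "z": 0, "rx": 0, "ry": 0, "rz": 0, "jaw": 0.5},
    {"x": -0.2, "y": 0, "z": 0, "rx": 0, "ry": 0, "rz": 0, "jaw": 0.5},
    {"x": -0.1, "y": 0, "z": 0, "rx": 0, "ry": 0, "rz": 0, "jaw": 0.5}
  ]
}}

```text
clock: 18.3
tool_pos: [0.4653, 0.0098, 0.0402]
eef_rot: [0.739, 0.673, 0.001, -0.001]
contact_force: [-0.7, 0.1, -3.1]
opening: 0.179
finger_force: 40.0
```

```bash
python3 -c "
from h import *
push(); track(snapshot('top')); push()"
```

```text
t 18.3 tip past foot mm 14.4 lat mm 0.8 z 0.0402 push -0.0 F [-0.7  0.1 -3.1] tilt [-0.     0.002 -1.   ] open 15.7
lid -1.72 -2.18 0.975; far 0.05 -0.12 0.989; left -0.32 -0.39 0.953; ref -0.02 -0.32 0.846; tea 0.01 0.01 0.999; 
t 18.35 tip past foot mm 14.4 lat mm 0.8 z 0.0402 push 0.9 F [-0.5 -0.8 -3.2] tilt [-0.     0.002 -1.   ] open 15.8
```

Call:
{"fn": "send_rows", "kwargs": {
  "motion": [
    {"x": 0, "y": 0, "z": 0.03, "rx": 0, "ry": 0, "rz": 0, "jaw": 0.5},
    {"x": 0, "y": 0, "z": 0, "rx": 0, "ry": 0, "rz": 0, "jaw": 0.5},
    {"x": 0, "y": 0, "z": 0, "rx": 0, "ry": 0, "rz": 0, "jaw": 4},
    {"x": 0, "y": 0, "z": 0, "rx": 0, "ry": 0, "rz": 0, "jaw": 4},
    {"x": 0, "y": 0, "z": 0, "rx": 0, "ry": 0, "rz": 0, "jaw": 4}
  ]
}}

```text
clock: 18.85
tool_pos: [0.466, 0.0092, 0.0402]
eef_rot: [0.74, 0.673, 0.001, 0.0]
contact_force: [-0.2, 0.5, -0.1]
opening: 0.428
finger_force: 0.0
```

Call:
{"fn": "send_rows", "kwargs": {
  "motion": [
    {"x": 0, "y": 0, "z": 0, "rx": 0, "ry": 0, "rz": 0, "jaw": 4},
    {"x": 0, "y": 0, "z": -1, "rx": 0, "ry": 0, "rz": 0, "jaw": 4},
    {"x": 0, "y": 0, "z": -3, "rx": 0, "ry": 0, "rz": 0, "jaw": 4},
    {"x": 0, "y": 0, "z": -3, "rx": 0, "ry": 0, "rz": 0, "jaw": 4},
    {"x": -3, "y": 0, "z": -3, "rx": 0, "ry": 0, "rz": 0, "jaw": 4}
  ]
}}

```text
clock: 19.35
tool_pos: [0.4637, -0.0169, 0.1417]
eef_rot: [0.737, 0.675, 0.003, -0.001]
contact_force: [1.5, -0.6, 0.4]
opening: 0.453
finger_force: 0.0
```

Call:
{"fn": "send_rows", "kwargs": {
  "motion": [
    {"x": -4, "y": 0, "z": -2, "rx": 0, "ry": 0, "rz": 0, "jaw": 4},
    {"x": -4, "y": 0, "z": 0, "rx": 0, "ry": 0, "rz": 0, "jaw": 4},
    {"x": -4, "y": 0, "z": 0, "rx": 0, "ry": 0, "rz": 0, "jaw": 4},
    {"x": -2, "y": 0, "z": 0, "rx": 0, "ry": 0, "rz": 0, "jaw": 4},
    {"x": 0, "y": 0, "z": 0, "rx": 0, "ry": 0, "rz": 0, "jaw": 4}
  ]
}}

```text
clock: 19.85
tool_pos: [0.4482, -0.1643, 0.1596]
eef_rot: [0.742, 0.67, -0.001, 0.0]
contact_force: [-0.1, -0.6, 0.5]
opening: 0.452
finger_force: 0.0
```

```bash
python3 -c "
from h import *
push(); s=snapshot('scene'); t=snapshot('top'); track(t); print(board(t))
f=lambda i,b:cv2.resize(i[b[1]:b[3],b[0]:b[2]],(390,300),interpolation=cv2.INTER_CUBIC)
cv2.imwrite('pics/c3.png',np.hstack([f(s['img'],(230,150,380,265)),f(t['img'],(140,130,330,276))])[:,:,::-1])"
```

```text
t 19.85 tip past foot mm -160.6 lat mm 0.5 z 0.1596 push 0.6 F [-0.1 -0.6  0.5] tilt [-0.001 -0.002 -1.   ] open 39.8
lid -1.72 -2.18 0.975; far 0.04 -0.12 0.989; left -0.28 -0.39 0.953; ref 0.01 -0.0 0.996; tea 0.01 0.01 0.998; 
[[271, 147], [264, 231], [148, 221], [158, 137]]
```

View pics/c3.png

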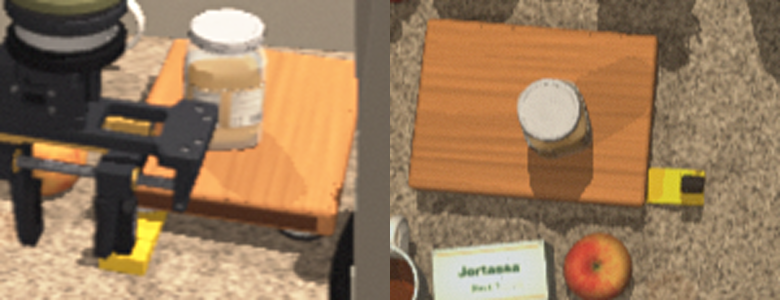

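The wedge sits squarely under the near-right corner, with its grip at crop (692,184). The jar is upright, and the mug and tea box have not moved. The board and jar readings did not change after the release.

```bash
python3 -c "
from plant import *
print(finish_job())"
```

```text
the job is handed in; nothing more can be done
None
```

The wedge is under the short foot and I have let go and handed the job in (no verdict was returned): the board had come up to where it stopped rising and barely moved along the worktop, the push levelled off at about 15 N, and the jar, mug and tea box are as they were; that the foot carries over 4 N and the board is level is inferred from the push force and the camera, not measured directly.

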